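# Clear the potter's wheel and hold its key switch on

## Task

The brush left lying on the potter's wheel must be cleared before the wheel may run: lower it into the long compartment of the tool tray, lying flat and lengthways, and only let go of it there. Then take the key with the round bow from the wooden block, push it fully home in the wheel's key switch (its pins stick, so press and wiggle it), turn it clockwise about a quarter turn to its stop and finish still gripping it there, because the switch springs back when let go. Leave the T-handled key, the clay cup and the jar where they are.

Things in the scene. Friction and masses are not known exactly. Their poses are not given: they have to be found in the camera images.
- wheel: potter's wheel, fixed: yellow deck 280 x 360 mm, top 85 mm above the table; round aluminium head 200 mm across, top 115 mm above the table, centred 70 mm to -y of the origin (does not turn); grey key switch pod 64 x 64 mm, top 125 mm above the table, centred at x -30, y +125 mm. Origin: under the deck's centre, at table height; z up.
- brush: flat brush 180 mm long, 80 g, lying on the wheel head: round wooden handle 20 mm thick over x -90 to 0 mm, steel ferrule 42 wide x 20 high over x -5 to +35 mm, grey bristles 39 wide to x +90 mm. Origin: middle of its length on its underside, x along it from handle to bristles, z up.
- brush_grip (a point): point on the brush's axis, 36 mm to the handle side of its middle, 10 mm above its underside
- brush_tip (a point): end of the brush's bristles on its axis, 90 mm from its middle, 10 mm above its underside
- tray: wooden tool tray, fixed, 230 x 160 x 22 mm high, floor and walls 4 mm. Long empty compartment along its -y side; the two short ones on its +y side hold a wooden disc and a wooden scraper. Origin: under its centre; x along its length.
- long_slot (a point): centre of the floor of the tray's long compartment, 4 mm above the table, z up. Compartment 222 mm long along this point's x, 75 mm wide along y, its walls 18 mm above its floor.
- stand: wooden key block, fixed, 60 x 130 x 60 mm high; two slots in its top, 70 mm apart along its length (y), each holding a key blade down. Which key is in which slot varies. Origin under its centre.
- wheel_key: key with a flat ROUND black bow (a thin line seen from above), 40 g, upright in the block, tip 32 mm above the table. Origin: blade tip; z up the key, x across its thickness, y across its width. Steel blade 6 thick x 14 wide x 28 mm long, rounded nose, alike after a half turn. Above it a neck 9 x 22 mm (z 28 to 40) and a disc bow 36 mm across, 9 mm thick, centre z 50, top z 68.
- kiln_key: the other key in the block: same blade, black T-HANDLE: a crossbar 46 mm long along x, 12 mm thick, on a stem 9 x 16 mm; top at z 68. Leave alone. Origin at its blade tip.
- slot_mouth (a point): centre of the key slot's mouth, 127 mm above the table, turns with the rotor; z up, x across the slot (7.5 mm), y along it (17 mm). Blade goes straight down until the key's neck stands on the rotor. Spring pins stick out 2.4 mm on the +x side 10 mm down and the -x side 18 mm down: each takes 14 to 18 N straight down, some N less if the key is rocked 1 mm along x while pressed.
- switch (a joint): turn of the key switch's rotor, rad: 0 off (spring rest), grows clockwise seen from above, stop at 1.5. The return spring takes 0.05 N m at 0 and 0.14 N m at the stop. On from 1.35.
- jug: small clay cup 84 mm wide, 75 mm high, bystander; origin under its centre
- jar: brown jar with white lid 66 mm wide, 80 mm high, bystander; origin under its centre
Not all that is in view belongs to the job. What is meant by the brush is not green, and is the larger of those in its own colour.

How it is judged:
On the way, in this order (a step that is already met when the one before it is completed fails the run):
1. the brush is lowered into the long compartment while still gripped (x of brush in the frame of long_slot between -0.03 and 0.03 m and y of brush in the frame of long_slot between -0.03 and 0.03 m and z of each of brush_grip, brush_tip in the frame of long_slot below 0.016 m and angle between the x axis of brush and the x axis of long_slot, either way round below 0.25 rad and contact force between the fingers and brush above 0.5 N), for 0.05 s.
2. the brush lies there at rest, let go (x of brush in the frame of long_slot between -0.03 and 0.03 m and y of brush in the frame of long_slot between -0.03 and 0.03 m and z of each of brush_grip, brush_tip in the frame of long_slot below 0.016 m and angle between the x axis of brush and the x axis of long_slot, either way round below 0.25 rad and linear speed of brush below 0.03 m/s and contact force between the fingers and brush below 0.1 N), for 0.2 s.
3. the round-bow key is fully home in the switch, not yet turned (z of wheel_key in the frame of slot_mouth below -0.025 m and horizontal distance between wheel_key and slot_mouth below 0.004 m and angle between the z axis of wheel_key and the z axis of slot_mouth, either way round below 0.1 rad and value of joint switch below 0.3 rad), for 0.1 s.
4. the switch is turned to its stop with the gripped key (z of wheel_key in the frame of slot_mouth below -0.025 m and horizontal distance between wheel_key and slot_mouth below 0.004 m and angle between the z axis of wheel_key and the z axis of slot_mouth, either way round below 0.1 rad and contact force between the fingers and wheel_key above 1.5 N and value of joint switch above 1.35 rad), for 0.3 s.
At the end, for the whole second after the job is handed in: Round-bow key upright in the switch, within 3 mm of home, gripped (over 1.5 N), switch held at 1.35 rad or more (stop 1.5); brush flat, at rest, untouched in the long compartment, middle within 30 mm of its centre each way, within 0.25 rad of lengthways, either way round (all of step 2 and all of step 4); the arm keeps its last pose, push and grip.
It fails at once if the T-handled key is moved by more than 15 mm (distance of kiln_key from where it was at the start of the episode above 0.015 m).
It fails at once if the clay cup is moved by more than 30 mm or tipped (distance of jug from where it was at the start of the episode above 0.03 m or angle between jug's own z axis and vertical above 0.4 rad).
It fails at once if the jar is moved by more than 30 mm or tipped (distance of jar from where it was at the start of the episode above 0.03 m or angle between jar's own z axis and vertical above 0.4 rad).
It also fails if it takes over 72 s, if anything falls off the work surface, if the arm or the gripper's body presses on something with over 40 N, if the wrist force passes 120 N, or if a joint passes its speed limit or range.

## Robot

A 6-joint arm with a two-finger parallel gripper is mounted at the origin on the work surface. World frame = base frame: x ahead of the robot, y to its left, z up, the work surface at z = 0. Lengths are in m, angles in rad, forces in N, time in s.
With the tool pointing down it reaches from about 0.325 to 0.925 m from the base axis. Payload 3.1 kg.
Tool frame: the origin (TCP) lies at the very end of the fingers, on their centre line; the grasp point (between the pads) lies 19 mm behind it (bot.grip_point_offset is the distance from the TCP to the grasp point, in m); z points along the fingers, y is the line along which they close (so a half turn about z gives the same grasp; the last joint's range is limited). The gripper opens to 85 mm and grips with 20 to 120 N. Pads are 22 mm wide; open, the fingers measure 114 mm over their backs; the gripper's body (76 mm by 85 mm) begins 54 mm behind the grasp point. The pads swing forward as they close: fully open they stand 13 mm farther back than shut.
Start: joints at [1.079, 0.217, 1.613, -0, 1.311, -0.112], TCP at [0.232, 0.58, 0.231] pointing down, gripper open.
Joint ranges: [-2.75, 2.75], [-0.78, 2.1], [0.31, 2.55], [-1.13, 4.27], [0.13, 2.63], [-2.58, 2.58]. Speed limits (rad/s): [2.79, 2.79, 3.14, 3.14, 3.14, 3.14].

## Interface

Orientations are given as a unit quaternion [w, x, y, z].
In Python, from workcell import bot gives the robot as it stands.
- The arm moves only by the tool step_arm, never from a script. Its argument "increments" is one flat list of numbers, 7 for each row, row after row: the opening, from 0 (shut) to 1 (fully open), then the shift along the tool's x, y, z each as a share of 0.06 m, from -1 to 1, then the turn, a rotation vector about the tool's x, y, z each as a share of 0.1 rad, from -1 to 1. A call has 1 to 5 rows; each row shifts and turns the commanded pose from where the row before left it, along the tool's axes as they then stand; what a row does not reach is not made up. A row lasts 1/8 s, in which the tool goes at most 62.5 mm and 10.7 degrees, less where a joint would pass 70% of its speed; a pose out of reach is approached as far as the arm can. A call with a number of a shift or a turn outside -1 to 1 is refused whole. A call with a gripper value outside its range is refused whole. The fingers move at their own pace and stop on an object; "newtons" is the grip in N (left out, the last holds). Time passes only in rows, so rows that do not move let the fingers close. It gives the time, the measured TCP pose, the force, the opening and the grip force at its end, in the units of the state.
- bot.state(): the state, without advancing time (a new reading comes with each control period).
- bot.snapshot(name): name is "side" or "top" or "wrist"; returns (picture, depth): 480x640x3 uint8, red, green, blue; 480x640 float32, m along the optical axis (not along the pixel's ray), 0 where there is no reading.
- bot.calibration(name): a dict with "vertical_fov" (degrees; the focal length in pixels is half the picture's height over the tangent of half this angle, whatever the lens; pixels are square), "cx", "cy" (the principal point, pixels), "origin" and "orientation" of the camera in the world. Camera axes: x right, y up, looking along -z (the intrinsics and any distortion apply to the point x, -y, -z); pixel columns grow to the right and rows downward; lengths in m; the calibration is good to about 2 mm. The wrist camera is an equidistant fisheye: a pixel r from the principal point sees the ray r / f radians off the axis. A picture is of the moment at which its call begins: read the wrist's pose just before it. calibration takes no time and is no camera call; for the wrist camera it gives the pose at the moment of the call.
- bot.job_done(): hands the job in; it is judged then, once.
The state is a dict: "t": time; "joint_pos": joint angles; "joint_velocities": joint speeds; "tau": joint torques, N m; "position": TCP position; "ee_rot": TCP orientation; "wrist_force": force on the tool from outside, world axes, zero at the start; "ft_torque": the same for the moment, N m; "finger_gap": finger opening in m; "grip_force": force on a finger pad.
Only numpy, scipy, OpenCV 4.12 (cv2) and the standard library are available. Lean on these libraries where they do the work, as an engineer would, in place of code of your own. Each camera call takes 0.05 s, during which the arm holds its last target. There are 200 camera calls.

## Working session

There is one attempt and no reset: what is moved stays moved. The work goes in short steps, Python scripts to look and compute and a tool call to move; the robot and the scene stay as the last step left them, time stands still between calls to the robot, and variables do not carry over. Pictures are saved under pics/ and viewed, at most 11 in all, crops included, and the job is handed in when it is done.

Besides the shell and the picture viewer there is one more tool, called after "Request:" as name(argument=value, ...) on one line, values as JSON. step_arm: Moves the arm, as the interface text tells. Its arguments: {"type":"object","properties":{"increments":{"type":"array"},"newtons":{"type":"number"}},"required":["increments"]}

```bash
ls; mkdir -p pics; cat > h.py <<'E'
import numpy as np, cv2
from workcell import bot
from scipy.spatial.transform import Rotation as R
def rot(q): return R.from_quat([q[1],q[2],q[3],q[0]])
def cloud(depth,c):
    h,w=depth.shape; f=h/2/np.tan(np.radians(c["vertical_fov"])/2)
    v,u=np.mgrid[:h,:w]; P=np.dstack([(u-c["cx"])/f*depth,-(v-c["cy"])/f*depth,-depth])
    return rot(c["orientation"]).apply(P.reshape(-1,3)).reshape(h,w,3)+np.array(c["origin"])
def ray(u,v,c,h=480):
    f=h/2/np.tan(np.radians(c["vertical_fov"])/2)
    return np.array(c["origin"]),rot(c["orientation"]).apply([(u-c["cx"])/f,-(v-c["cy"])/f,-1])
def toplane(u,v,z,c):
    o,d=ray(u,v,c); return o+d*(z-o[2])/d[2]
E
python3 - <<'E'
from h import *
for n in("top","side"):
    p,d=bot.snapshot(n); c=bot.calibration(n); print(n,c)
    np.savez(n+"0.npz",p=p,d=d); cv2.imwrite(f"pics/{n}0.png",p[:,:,::-1])
print(bot.state())
E
```

```text
pics
top {'vertical_fov': 48.32361023471882, 'cx': 312.42092043480045, 'cy': 237.57512819861617, 'origin': array([ 0.35055644, -0.01122725,  1.51619459]), 'orientation': array([-0.70536427, -0.02994997,  0.03131805,  0.70751921])}
side {'vertical_fov': 53.483536270094454, 'cx': 319.9283179004322, 'cy': 241.11754320967208, 'origin': array([ 0.13248249, -0.90587775,  0.63787268]), 'orientation': array([ 0.85026986,  0.49557421, -0.09156293, -0.15186702])}
{'t': 0.1, 'joint_pos': array([ 1.07879023e+00,  2.17692786e-01,  1.61476109e+00, -6.86625043e-06,
        1.31128954e+00, -1.12194490e-01]), 'joint_velocities': array([ 1.29819058e-03, -1.19498436e-03, -2.29975307e-03, -5.96671841e-04,
       -2.34881890e-03, -5.18232741e-05]), 'tau': array([-9.26220382e-04, -3.98073184e+01, -3.04972816e+01, -1.84844348e-04,
        4.10793975e-03,  1.99229817e-06]), 'position': array([0.2313507 , 0.57982722, 0.23009668]), 'ee_rot': array([-3.16787261e-04,  1.88765415e-01,  9.82021620e-01, -1.02766925e-03]), 'wrist_force': array([ 0.38709968, -0.68775039,  0.03510303]), 'ft_torque': array([ 0.02004771, -0.00923799, -0.00365438]), 'grip_force': 0.0, 'finger_gap': 0.08547601928178176}
```

View pics/top0.png

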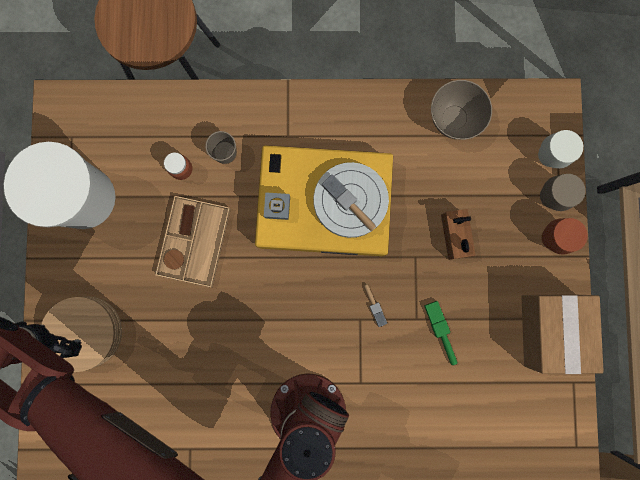

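View pics/side0.png

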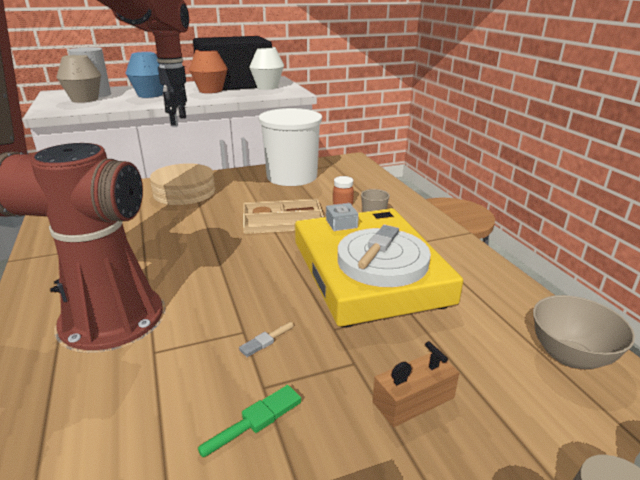

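Top view: the brush lies on the wheel head (323,178 bristles → 372,228 handle), with the pod at (277,206), tray at (192,240) and block at (459,235). The T key is at (461,218) and the round key at (464,245). The side view agrees: the round bow is nearer the base. Next I'll measure these.

```bash
cat > m.py <<'E'
from h import *
z=np.load("top0.npz"); p,d=z["p"],z["d"]; c=bot.calibration("top"); P=cloud(d,c); H=P[:,:,2]
hsv=cv2.cvtColor(p,cv2.COLOR_RGB2HSV); h,s,v=[hsv[:,:,i] for i in range(3)]
def box(m): m_=P[m][:,:2]; r=cv2.minAreaRect((m_*1000).astype(np.float32)); return np.round(r[0],1),np.round(r[1],1),round(r[2],2)
def big(m):
    n,l,st,_=cv2.connectedComponentsWithStats(m.astype(np.uint8)); return l==1+np.argmax(st[1:,4])
win=np.zeros(H.shape,bool)
def W(u0,v0,u1,v1): w=win.copy(); w[v0:v1,u0:u1]=1; return w
print("table z",np.median(H[270:300,200:250]), "deck",np.median(H[225:245,275:300]),"head z",np.median(H[185:230,378:384]))
yel=big((h>18)&(h<32)&(s>180)&W(240,130,410,270)&(H>.07)); print("wheel",box(yel))
pod=W(255,185,300,225)&(s<80)&(H>.105)&(H<.15); print("pod",box(big(pod)),np.median(H[pod]))
hd=W(305,155,400,245)&(H>.105)&(H<.121); print("head",box(hd))
br=big(W(305,155,400,245)&(H>.124)); print("brush",box(br),H[br].max(),np.percentile(H[br],[10,50,90]))
tr=big(W(140,180,240,300)&(H>.013)&(H<.04)); print("tray",box(tr))
st=big(W(430,195,490,270)&(H>.05)&(H<.068)); print("stand",box(st))
for n,w in(("T",W(435,205,490,230)),("round",W(435,230,490,262))):
    k=w&(H>.07); print(n,k.sum(),box(k),np.round(P[k].mean(0),4),H[k].max())
for n,w in (("cup",W(200,125,240,168)),("jar",W(160,145,192,180))):
    k=w&(H>.06); print(n,box(k))
a=np.vstack([np.hstack([cv2.resize(p[y:y+60,x:x+60],(400,400),interpolation=2) for x,y in((247,176),(435,203))])]); cv2.imwrite("pics/crop.png",a[:,:,::-1])
E
python3 m.py
```

```text
table z 0.0012133445561143263 deck 0.08501492223095153 head z 0.11507863755593728
wheel (array([531.7, -33.6]), array([ 80.2, 356.1]), 70.27)
pod (array([557.7,  80.5]), array([64.2, 63.8]), 86.19) 0.12569575986508208
head (array([ 575.1, -117.2]), array([197.1, 198.1]), 89.73)
brush (array([496.3, -39.9]), array([180.4, 236. ]), 41.48) 1.5161945859416206 [0.12909021 0.13381321 0.13807188]
tray (array([472.8, 322.5]), array([161.9, 230.4]), 77.69)
stand (array([ 487.7, -418.3]), array([129.8,  63.8]), 8.63)
T 98 (array([ 440.9, -223.6]), array([ 20.7, 461.6]), 23.04) [ 0.5142 -0.3961  0.1545] 1.5161945859416206
round 85 (array([ 395.5, -225.5]), array([ 52.3, 434.7]), 18.71) [ 0.4463 -0.3927  0.1919] 1.5161945859416206
cup (array([549.1, 141.1]), array([493.9,  81.4]), 28.14)
jar (array([516.9, 196.2]), array([528.8,  55.9]), 45.24)
```

View pics/crop.png

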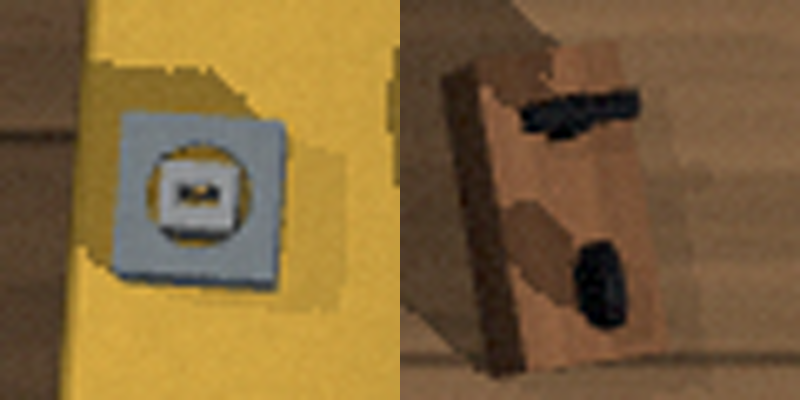

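```bash
sed -i 's/^def box/H[d==0]=-1\ndef box/' m.py
cat >> m.py <<'E'
br=big(W(305,155,400,245)&(H>.124)); Q=P[br]
e=np.linalg.svd(Q[:,:2]-Q[:,:2].mean(0),full_matrices=False)[2][0]; e*=np.sign(-e[1]); 
t=Q[:,:2]@e; print("dir (to handle?)",e,np.degrees(np.arctan2(e[1],e[0])),t.ptp() if hasattr(t,'ptp') else np.ptp(t),"ends",e*t.min()+0)
n=np.array([-e[1],e[0]]); w=Q[:,:2]@n
for a in np.linspace(t.min(),t.max(),10)[:-1]:
    k=(t>=a)&(t<a+np.ptp(t)/9); print(round(a-t.min(),3),k.sum(),np.round([np.median(w[k]),np.ptp(w[k])],4),np.round(Q[k].mean(0),3),round(Q[k][:,2].max(),4))
E
python3 m.py|tail -18
```

```text
head (array([ 575.1, -117.2]), array([197.1, 198.1]), 89.73)
brush (array([ 560.6, -112.4]), array([180.2,  42.1]), 43.74) 0.14295066349649987 [0.12908297 0.13379971 0.13791427]
tray (array([472.8, 322.5]), array([161.9, 230.4]), 77.69)
stand (array([ 487.7, -418.3]), array([129.8,  63.8]), 8.63)
T 94 (array([ 519.6, -408.6]), array([20.7, 59.6]), 23.04) [ 0.5211 -0.4124  0.0965] 0.10758120794718895
round 79 (array([ 461.4, -416.5]), array([54.4, 22. ]), 9.34) [ 0.4536 -0.4217  0.0913] 0.10619184959259065
cup (array([730.5, 238. ]), array([82.1, 81.7]), 29.55)
jar (array([681.5, 361.9]), array([58.8, 55.7]), 62.75)
dir (to handle?) [-0.73292043 -0.68031437] -137.13178580981747 0.18033770976414504 ends [0.31113274 0.2888009 ]
0.0 114 [0.4625 0.039 ] [ 0.618 -0.057  0.133] 0.1405
0.02 116 [0.4636 0.0398] [ 0.604 -0.071  0.132] 0.139
0.04 113 [0.4629 0.04  ] [ 0.589 -0.085  0.133] 0.1426
0.06 124 [0.4629 0.0421] [ 0.575 -0.098  0.136] 0.1429
0.08 109 [0.4632 0.0421] [ 0.561 -0.111  0.135] 0.143
0.1 54 [0.4624 0.0198] [ 0.545 -0.126  0.133] 0.1408
0.12 60 [0.463  0.0192] [ 0.531 -0.14   0.133] 0.1412
0.14 55 [0.4621 0.0179] [ 0.515 -0.153  0.134] 0.1428
0.16 54 [0.4627 0.0195] [ 0.501 -0.167  0.133] 0.1399
```

```bash
cat > plan.py <<'E'
import sys
from h import *
# plan.py x y z(m) yaw_of_tool_y(deg) nrows opening
def rows(T,yaw,n,op,s=None):
    s=s or bot.state(); p=np.array(s["position"]); A=rot(s["ee_rot"])
    a=np.radians(yaw); y=np.array([np.cos(a),np.sin(a),0]); zz=np.array([0,0,-1.]); B=R.from_matrix(np.column_stack([np.cross(y,zz),y,zz]))
    rv=(A.inv()*B).as_rotvec(); T=np.array(T); out=[]; A0=A; p0=p.copy()
    print("rotvec",rv.round(3),"dist",np.round(T-p,4))
    for i in range(1,n+1):
        G=A0*R.from_rotvec(rv*i/n); g=p0+(T-p0)*i/n
        r=np.r_[A.inv().apply(g-p)/.06,(A.inv()*G).as_rotvec()/.1].round(2)
        p=p+A.apply(r[:3]*.06); A=A*R.from_rotvec(r[3:]*.1); out.append([op,*r])
    if np.abs(np.array(out)[:,1:]).max()>1: print("TOO BIG")
    for i in range(0,n,5): print(",".join("%g"%v for r in out[i:i+5] for v in r))
    print("end",p.round(4))
if __name__=="__main__":
    v=[float(k) for k in sys.argv[1:]]; rows(v[:3],v[3],int(v[4]),v[5])
E
python3 plan.py 0.5447 -0.1276 0.2 -46.3 20 0.6
```

```text
rotvec [-0.002  0.002  1.999] dist [ 0.3133 -0.7074 -0.0301]
0.6,-0.46,-0.45,0.03,-0,0,1,0.6,-0.5,-0.4,0.02,-0,0,1,0.6,-0.55,-0.35,0.03,-0,0,1,0.6,-0.57,-0.3,0.02,-0,0,1,0.6,-0.6,-0.23,0.03,-0,0.01,1
0.6,-0.62,-0.18,0.03,-0,-0,1,0.6,-0.64,-0.11,0.02,-0.01,-0,1,0.6,-0.64,-0.05,0.03,0,-0,1,0.6,-0.64,0.02,0.02,0,-0,1,0.6,-0.64,0.08,0.03,0,0,1
0.6,-0.63,0.15,0.02,0,0,0.99,0.6,-0.61,0.2,0.03,0,0,1,0.6,-0.59,0.27,0.02,-0,0,1,0.6,-0.56,0.32,0.03,-0,0,1,0.6,-0.52,0.38,0.02,-0,0,1
0.6,-0.48,0.43,0.03,-0,0.01,1,0.6,-0.44,0.47,0.02,-0,-0,1,0.6,-0.39,0.52,0.03,-0,-0,1,0.6,-0.33,0.55,0.02,-0,-0,1,0.6,-0.28,0.58,0.03,-0.01,0,1
end [ 0.5449 -0.1276  0.1998]
```

Request:
step_arm(increments=[0.6, -0.46, -0.45, 0.03, 0, 0, 1, 0.6, -0.5, -0.4, 0.02, 0, 0, 1, 0.6, -0.55, -0.35, 0.03, 0, 0, 1, 0.6, -0.57, -0.3, 0.02, 0, 0, 1, 0.6, -0.6, -0.23, 0.03, 0, 0, 1], newtons=50)

```text
t: 0.72
position: [0.3102, 0.4023, 0.2229]
ee_rot: [-0.0, 0.427, 0.904, -0.0]
wrist_force: [1.3, -0.3, 0.4]
finger_gap: 0.051
grip_force: 0.0
```

Request:
step_arm(increments=[0.6, -0.62, -0.18, 0.03, 0, 0, 1, 0.6, -0.64, -0.11, 0.02, 0, 0, 1, 0.6, -0.64, -0.05, 0.03, 0, 0, 1, 0.6, -0.64, 0.02, 0.02, 0, 0, 1, 0.6, -0.64, 0.08, 0.03, 0, 0, 1])

```text
t: 1.35
position: [0.3883, 0.2256, 0.2153]
ee_rot: [-0.0, 0.638, 0.77, -0.0]
wrist_force: [-0.3, -0.0, 0.4]
finger_gap: 0.0511
grip_force: 0.0
```

Request:
step_arm(increments=[0.6, -0.63, 0.15, 0.02, 0, 0, 1, 0.6, -0.61, 0.2, 0.03, 0, 0, 1, 0.6, -0.59, 0.27, 0.02, 0, 0, 1, 0.6, -0.56, 0.32, 0.03, 0, 0, 1, 0.6, -0.52, 0.38, 0.02, 0, 0, 1])

```text
t: 1.98
position: [0.4666, 0.0487, 0.208]
ee_rot: [-0.0, 0.809, 0.588, -0.0]
wrist_force: [0.7, 0.2, 0.2]
finger_gap: 0.0515
grip_force: 0.0
```

Request:
step_arm(increments=[0.6, -0.48, 0.43, 0.03, 0, 0, 1, 0.6, -0.44, 0.47, 0.02, 0, 0, 1, 0.6, -0.39, 0.52, 0.03, 0, 0, 1, 0.6, -0.33, 0.55, 0.02, 0, 0, 1, 0.6, -0.28, 0.58, 0.03, 0, 0, 1])

```text
t: 2.6
position: [0.545, -0.128, 0.2001]
ee_rot: [-0.0, 0.929, 0.37, -0.0]
wrist_force: [0.1, -0.8, -0.4]
finger_gap: 0.0514
grip_force: 0.0
```

```bash
python3 plan.py 0.5447 -0.1276 0.118 -46.3 3 0.6; python3 - <<'E'
from h import *
p,d=bot.snapshot("wrist"); c=bot.calibration("wrist"); print(c); np.savez("w1.npz",p=p,d=d)
cv2.imwrite("pics/w1.png",p[:,:,::-1])
s=bot.state(); print(s["t"],s["position"],s["joint_pos"],s["finger_gap"])
E
```

```text
rotvec [-0.001  0.    -0.004] dist [-0.0003  0.0004 -0.0821]
0.6,0,-0,0.46,-0,0,-0.01,0.6,0,-0,0.45,-0.01,0,-0.02,0.6,0,-0.01,0.46,0,0,-0.01
end [ 0.5445 -0.1276  0.1179]
{'vertical_fov': 65.70646984690485, 'cx': 319.8438010323933, 'cy': 237.63881839477062, 'origin': array([ 0.60836405, -0.07467197,  0.34406699]), 'orientation': array([ 0.90477659, -0.15318714,  0.06435147, -0.39213761])}
2.65 [ 0.54674811 -0.13258614  0.20021951] [-0.36086122  0.11225429  1.79350565 -0.00348374  1.23283029  0.45724087] 0.05091404099433321
```

View pics/w1.png

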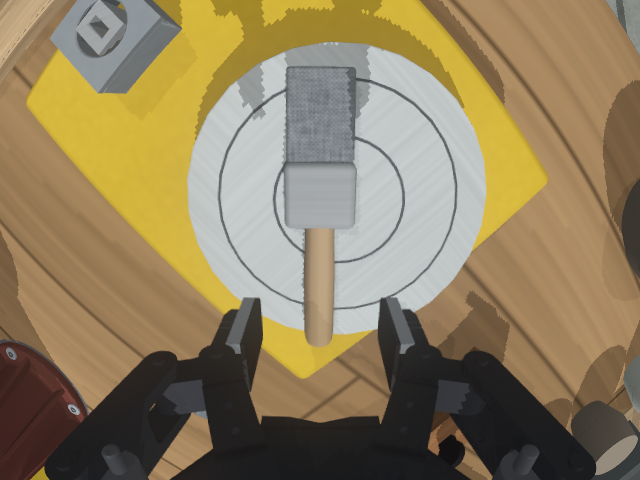

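Wrist view: the brush axis (319) sits midway between the fingers (250/390) and is aligned with them, so I'm descending.

Request:
step_arm(increments=[0.6, 0, 0, 0.46, 0, 0, 0, 0.6, 0, 0, 0.45, 0, 0, 0, 0.6, 0, 0, 0.4, 0, 0, 0, 0.6, 0, 0, 0, 0, 0, 0, 0.6, 0, 0, 0, 0, 0, 0])

```text
t: 3.28
position: [0.5453, -0.1271, 0.1228]
ee_rot: [0.0, 0.928, 0.372, 0.0]
wrist_force: [-0.3, -0.1, 0.5]
finger_gap: 0.051
grip_force: 0.0
```

Request:
step_arm(increments=[0.1, 0, 0, 0, 0, 0, 0, 0, 0, 0, 0, 0, 0, 0, 0, 0, 0, 0, 0, 0, 0, 0, 0, 0, 0, 0, 0, 0, 0, 0, 0, -0.1, 0, 0, 0])

```text
t: 3.9
position: [0.5444, -0.1268, 0.1277]
ee_rot: [-0.0, 0.928, 0.372, -0.0]
wrist_force: [-1.0, 0.5, -0.0]
finger_gap: 0.0168
grip_force: 49.0
```

The gap is under 20 mm, so I gripped too shallowly. I'll regrip lower.

Request:
step_arm(increments=[0, 0, 0, 0.1, 0, 0, 0, 0.4, 0, 0, 0, 0, 0, 0, 0.4, 0, 0, 0, 0, 0, 0, 0.4, 0, 0, 0.12, 0, 0, 0, 0.4, 0, 0, 0, 0, 0, 0])

```text
t: 4.53
position: [0.5448, -0.127, 0.1143]
ee_rot: [-0.0, 0.928, 0.372, -0.0]
wrist_force: [0.6, 0.7, 0.2]
finger_gap: 0.0343
grip_force: 0.1
```

Request:
step_arm(increments=[0.1, 0, 0, 0, 0, 0, 0, 0, 0, 0, 0, 0, 0, 0, 0, 0, 0, 0, 0, 0, 0, 0, 0, 0, 0, 0, 0, 0, 0, 0, 0, 0, 0, 0, 0])

```text
t: 5.15
position: [0.5454, -0.1272, 0.1154]
ee_rot: [0.0, 0.928, 0.372, 0.0]
wrist_force: [0.1, -0.4, 5.4]
finger_gap: 0.0175
grip_force: 50.3
```

Request:
step_arm(increments=[0, 0, 0, -0.5, 0, 0, 0, 0, 0, 0, -0.8, 0, 0, 0, 0, 0, 0, -0.5, 0, 0, 0, 0, 0, 0, 0, 0, 0, 0, 0, 0, 0, 0, 0, 0, 0])

```text
t: 5.78
position: [0.5435, -0.1265, 0.2204]
ee_rot: [-0.001, 0.928, 0.372, -0.001]
wrist_force: [-0.4, 0.6, -1.9]
finger_gap: 0.0169
grip_force: 48.9
```

```bash
python3 - <<'E'
from h import *
for n in("side","wrist"):
    p,d=bot.snapshot(n); np.savez(n+"2.npz",p=p,d=d)
    if n=="side": a=cv2.resize(p[170:300,290:470],(554,400),interpolation=2)
    else: b=cv2.resize(p,(240,180))
a[:180,:240]=b; cv2.imwrite("pics/2.png",a[:,:,::-1])
E
python3 plan.py 0.46 0.29 0.22 -102.3 15 0
```

```text
rotvec [-0.003  0.004  0.976] dist [-8.320e-02  4.164e-01  2.000e-04]
0,0.25,-0.4,0,-0,0,0.65,0,0.23,-0.41,0,-0,0.01,0.65,0,0.2,-0.43,0,-0.01,-0,0.65,0,0.17,-0.44,0,0,0,0.65,0,0.14,-0.45,0.01,-0,0,0.65
0,0.11,-0.46,-0,-0,0.01,0.66,0,0.08,-0.46,-0,-0,0,0.65,0,0.05,-0.47,-0,-0.01,0,0.65,0,0.02,-0.47,-0,0,0.01,0.65,0,-0.01,-0.48,-0,-0,0,0.65
0,-0.04,-0.47,-0,-0,0,0.65,0,-0.07,-0.46,0,-0.01,0.01,0.65,0,-0.1,-0.46,0,0,-0,0.65,0,-0.13,-0.46,0,-0,0,0.65,0,-0.16,-0.44,0,-0,0,0.65
end [0.46 0.29 0.22]
```

View pics/2.png

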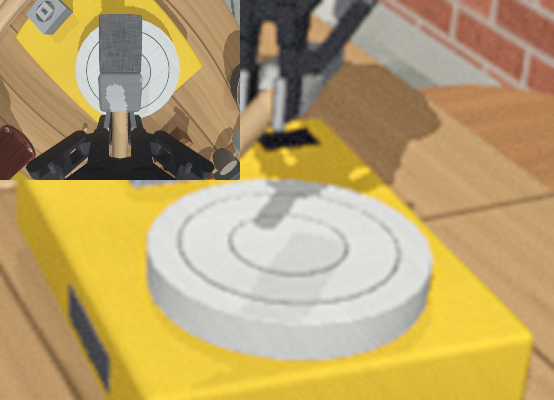

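The brush is held and aligned in the wrist view. I'll check its tilt and height from the wrist depth before moving.

```bash
cat >> h.py <<'E'
def fish(d,c):
    h,w=d.shape; f=h/2/np.tan(np.radians(c["vertical_fov"])/2)
    v,u=np.mgrid[:h,:w]; X=u-c["cx"]; Y=-(v-c["cy"]); r=np.hypot(X,Y)+1e-9; th=r/f
    k=np.tan(th)/r*d; P=np.dstack([X*k,Y*k,-d]); P[d==0]=np.nan
    return rot(c["orientation"]).apply(P.reshape(-1,3)).reshape(h,w,3)+np.array(c["origin"])
E
cat > br.py <<'E'
from h import *
s=bot.state(); c=bot.calibration("wrist"); p,d=bot.snapshot("wrist"); P=fish(d,c)
print(s["position"].round(4))
T=rot(s["ee_rot"]); Q=T.inv().apply((P-s["position"]).reshape(-1,3)).reshape(P.shape)
m=(np.abs(Q[:,:,1])<.03)&(Q[:,:,2]<.03)&(Q[:,:,2]>-.05)
m[330:]=0; m[:,:230]=0; m[:,410:]=0
q=Q[m]; print(m.sum(),q.min(0).round(4),q.max(0).round(4))
lo=np.floor(q[:,0].min()*100)/100
for a in np.arange(lo,q[:,0].max(),.015):
    k=(q[:,0]>=a)&(q[:,0]<a+.015)
    if k.sum()>20: print(a.round(3),k.sum(),"y",np.percentile(q[k][:,1],[3,50,97]).round(4),"z",np.percentile(q[k][:,2],[3,50,97]).round(4))
E
python3 br.py
```

```text
[ 0.5432 -0.1264  0.2198]
32615 [-0.0008 -0.0217 -0.0329] [ 0.1111  0.0227 -0.0072]
-0.01 283 y [-0.0081  0.0005  0.0092] z [-0.0203 -0.0179 -0.0132]
0.005 3428 y [-0.0198  0.0005  0.0208] z [-0.0305 -0.0195 -0.0101]
0.02 4110 y [-0.0187  0.0005  0.0198] z [-0.0219 -0.0208 -0.0191]
0.035 4656 y [-0.0185  0.0005  0.0199] z [-0.022  -0.0208 -0.0191]
0.05 4947 y [-0.0177  0.0005  0.019 ] z [-0.0215 -0.0187 -0.0168]
0.065 4937 y [-0.0173  0.0009  0.0188] z [-0.0196 -0.0184 -0.017 ]
0.08 5073 y [-0.0172  0.0009  0.0189] z [-0.0196 -0.0184 -0.0171]
0.095 4951 y [-0.0172  0.0009  0.0189] z [-0.0196 -0.0183 -0.0169]
0.11 230 y [-0.0165 -0.0001  0.0178] z [-0.0187 -0.0176 -0.0164]
```

```bash
python3 plan.py 0.444 0.2895 0.15 -102.3 15 0
```

```text
rotvec [-0.003  0.004  0.976] dist [-0.0994  0.4159 -0.0701]
0,0.24,-0.41,0.08,-0,0,0.65,0,0.21,-0.43,0.08,-0,0.01,0.65,0,0.19,-0.43,0.08,-0.01,-0,0.65,0,0.15,-0.45,0.08,0,0,0.65,0,0.13,-0.46,0.08,-0,0,0.65
0,0.09,-0.46,0.07,-0,0.01,0.66,0,0.07,-0.48,0.08,-0,-0,0.65,0,0.03,-0.47,0.08,-0.01,0,0.65,0,0,-0.47,0.08,0,0,0.65,0,-0.02,-0.48,0.08,0,0.01,0.65
0,-0.06,-0.47,0.08,-0,0,0.65,0,-0.09,-0.47,0.08,-0,0,0.65,0,-0.12,-0.46,0.08,-0.01,0.01,0.65,0,-0.15,-0.45,0.07,0,-0,0.65,0,-0.18,-0.44,0.08,-0,0,0.65
end [0.4439 0.2897 0.15  ]
```

Request:
step_arm(increments=[0, 0.24, -0.41, 0.08, 0, 0, 0.65, 0, 0.21, -0.43, 0.08, 0, 0, 0.65, 0, 0.19, -0.43, 0.08, 0, 0, 0.65, 0, 0.15, -0.45, 0.08, 0, 0, 0.65, 0, 0.13, -0.46, 0.08, 0, 0, 0.65])

```text
t: 6.55
position: [0.5109, 0.0126, 0.1971]
ee_rot: [-0.0, 0.976, 0.216, -0.001]
wrist_force: [0.8, 0.2, -0.6]
finger_gap: 0.0173
grip_force: 49.0
```

Request:
step_arm(increments=[0, 0.09, -0.46, 0.07, 0, 0, 0.65, 0, 0.07, -0.48, 0.08, 0, 0, 0.65, 0, 0.03, -0.47, 0.08, 0, 0, 0.65, 0, 0, -0.47, 0.08, 0, 0, 0.65, 0, -0.02, -0.48, 0.08, 0, 0, 0.65])

```text
t: 7.18
position: [0.4777, 0.151, 0.1739]
ee_rot: [0.0, 0.998, 0.055, -0.001]
wrist_force: [-0.7, -0.2, -0.7]
finger_gap: 0.0172
grip_force: 48.9
```

Request:
step_arm(increments=[0, -0.06, -0.47, 0.08, 0, 0, 0.65, 0, -0.09, -0.47, 0.08, 0, 0, 0.65, 0, -0.12, -0.46, 0.08, 0, 0, 0.65, 0, -0.15, -0.45, 0.07, 0, 0, 0.65, 0, -0.18, -0.44, 0.08, 0, 0, 0.65])

```text
t: 7.8
position: [0.4442, 0.2894, 0.1504]
ee_rot: [0.001, 0.994, -0.107, -0.001]
wrist_force: [-0.0, 0.0, -1.5]
finger_gap: 0.0175
grip_force: 48.9
```

Request:
step_arm(increments=[0, 0, 0, 0, 0, 0, 0, 0, 0, 0, 0, 0, 0, 0])

```text
t: 8.05
position: [0.4449, 0.2883, 0.1512]
ee_rot: [0.001, 0.994, -0.106, -0.001]
wrist_force: [0.4, -0.1, -1.1]
finger_gap: 0.0172
grip_force: 49.0
```

```bash
python3 plan.py 0.444 0.2895 0.006 -102.3 5 0; python3 br.py; python3 - <<'E'
from h import *
p,d=bot.snapshot("wrist"); cv2.imwrite("pics/3.png",p[:,:,::-1])
E
```

```text
rotvec [0.002 0.001 0.002] dist [-0.0009  0.0012 -0.1452]
0,-0,-0,0.48,0,0,0,0,-0.01,-0.01,0.49,0.01,0,0.01,0,0,-0,0.48,-0,0.01,0,0,-0,-0.01,0.49,0,-0,0.01,0,-0.01,0,0.48,0.01,0,0
end [0.4438 0.2896 0.006 ]
[0.4449 0.2883 0.1512]
32641 [-0.0007 -0.0221 -0.0333] [ 0.1117  0.0223 -0.0072]
-0.01 259 y [-0.0085  0.0005  0.0088] z [-0.0203 -0.018  -0.0131]
0.005 3380 y [-0.0202  0.0001  0.0204] z [-0.0305 -0.0195 -0.01  ]
0.02 4081 y [-0.0191  0.0001  0.0195] z [-0.022  -0.0208 -0.0191]
0.035 4639 y [-0.0189  0.0005  0.0196] z [-0.022  -0.0209 -0.0191]
0.05 4974 y [-0.0181  0.0001  0.0187] z [-0.0216 -0.0188 -0.0169]
0.065 4935 y [-0.0176  0.0005  0.0185] z [-0.0196 -0.0184 -0.0171]
0.08 5061 y [-0.0175  0.0005  0.0186] z [-0.0196 -0.0184 -0.017 ]
0.095 4972 y [-0.0175  0.0005  0.0186] z [-0.0197 -0.0183 -0.017 ]
0.11 340 y [-0.0171  0.0002  0.0179] z [-0.019  -0.0177 -0.0162]
```

View pics/3.png

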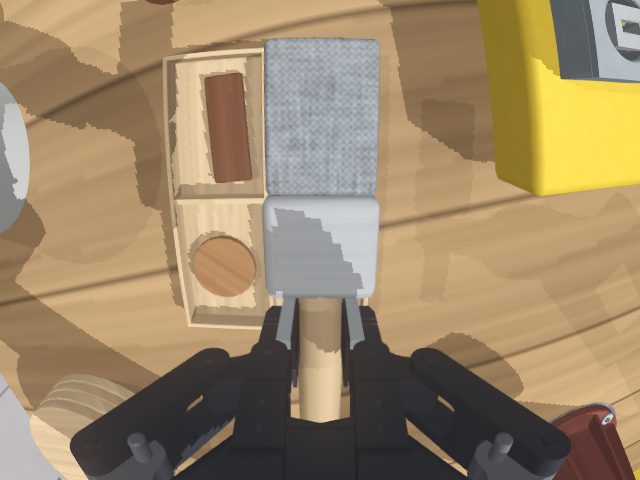

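The brush is over the long compartment and aligned. I'll lower it, hold briefly, then open only partway.

Request:
step_arm(increments=[0, 0, 0, 0.6, 0, 0, 0, 0, 0, 0, 0.6, 0, 0, 0, 0, 0, 0, 0.6, 0, 0, 0, 0, 0, 0, 0.4, 0, 0, 0, 0, 0, 0, 0, 0, 0, 0])

```text
t: 8.78
position: [0.4436, 0.2871, 0.0181]
ee_rot: [0.001, 0.994, -0.107, -0.002]
wrist_force: [0.2, -0.1, -0.3]
finger_gap: 0.017
grip_force: 49.0
```

Request:
step_arm(increments=[0, 0, 0, 0.12, 0, 0, 0, 0, 0, 0, 0.08, 0, 0, 0, 0, 0, 0, 0, 0, 0, 0, 0, 0, 0, 0, 0, 0, 0, 0, 0, 0, 0, 0, 0, 0])

```text
t: 9.4
position: [0.4456, 0.2891, 0.0085]
ee_rot: [-0.0, 0.994, -0.106, 0.0]
wrist_force: [0.3, 0.3, -0.5]
finger_gap: 0.017
grip_force: 49.0
```

Request:
step_arm(increments=[0, 0, 0, 0.06, 0, 0, 0, 0, 0, 0, 0, 0, 0, 0, 0, 0, 0, 0, 0, 0, 0, 0, 0, 0, 0, 0, 0, 0])

```text
t: 9.9
position: [0.4453, 0.2889, 0.0045]
ee_rot: [0.0, 0.994, -0.106, -0.0]
wrist_force: [-0.2, -0.7, 0.1]
finger_gap: 0.0175
grip_force: 49.2
```

```bash
python3 -c "
from h import *
s=bot.state();print(s['position'],s['wrist_force'])"; python3 br.py | tail -9|head -4
```

```text
[0.44532105 0.28891953 0.00447248] [-0.17997946 -0.7096544   0.06602239]
0.005 4480 y [-0.028   0.0001  0.028 ] z [-0.03   -0.0184 -0.0003]
0.02 5074 y [-0.0281  0.0001  0.0281] z [-0.0219 -0.0207 -0.0003]
0.035 5735 y [-0.0279  0.0001  0.0279] z [-0.0219 -0.0206 -0.0003]
0.05 6453 y [-0.0279  0.0001  0.0279] z [-0.0214 -0.0184 -0.0002]
```

Request:
step_arm(increments=[0.25, 0, 0, 0, 0, 0, 0, 0.35, 0, 0, 0, 0, 0, 0, 0.35, 0, 0, 0, 0, 0, 0, 0.35, 0, 0, 0, 0, 0, 0, 0.35, 0, 0, 0, 0, 0, 0])

```text
t: 10.58
position: [0.4453, 0.2889, 0.0045]
ee_rot: [-0.0, 0.994, -0.106, -0.0]
wrist_force: [0.6, -0.5, -0.3]
finger_gap: 0.0299
grip_force: 0.0
```

Request:
step_arm(increments=[0.35, 0, 0, -0.2, 0, 0, 0, 0.35, 0, 0, -0.3, 0, 0, 0, 0.35, 0, 0, -1, 0, 0, 0, 0.35, 0, 0, -1, 0, 0, 0, 0.35, 0, 0, -1, 0, 0, 0])

```text
t: 11.2
position: [0.4454, 0.2889, 0.2182]
ee_rot: [-0.001, 0.994, -0.106, 0.001]
wrist_force: [0.8, 0.9, -1.1]
finger_gap: 0.03
grip_force: 0.0
```

```bash
python3 - <<'E'
from h import *
c=bot.calibration("wrist"); p,d=bot.snapshot("wrist"); P=fish(d,c); print(bot.state()["position"])
cv2.imwrite("pics/4.png",p[:,:,::-1])
H=P[:,:,2]; L=np.array([.4646,.2849]); e=np.array([np.cos(np.radians(-12.31)),np.sin(np.radians(-12.31))]); n=np.array([-e[1],e[0]])
a=(P[:,:,:2]-L)@e; b=(P[:,:,:2]-L)@n
m=(abs(a)<.11)&(abs(b)<.034)&(H>.012)&(H<.04); r=cv2.minAreaRect(np.column_stack([a[m],b[m]]).astype(np.float32)*1000); print(r,np.percentile(H[m],[2,50,98]))
E
python3 plan.py 0.453 -0.418 0.22 -81.4 20 0.5
```

```text
[0.45035052 0.29149263 0.22834397]
((-9.294120788574219, -0.277130126953125), (65.88726806640625, 201.396728515625), 89.99301147460938) [0.01800114 0.02352243 0.02643781]
rotvec [-0.009 -0.017 -0.363] dist [ 0.0026 -0.7095 -0.0083]
0.5,0.13,0.58,0,-0,-0.01,-0.18,0.5,0.11,0.58,0,-0.01,-0.01,-0.18,0.5,0.11,0.58,0.01,-0,-0,-0.18,0.5,0.1,0.58,-0,-0.01,-0.01,-0.19,0.5,0.08,0.59,0,-0,-0.01,-0.18
0.5,0.07,0.58,0.01,-0.01,-0.01,-0.18,0.5,0.07,0.59,-0,0,-0.01,-0.18,0.5,0.05,0.59,0,-0,-0.01,-0.18,0.5,0.04,0.59,0.01,-0.01,-0,-0.18,0.5,0.03,0.59,0,-0,-0.01,-0.19
0.5,0.02,0.59,0,-0.01,-0.01,-0.18,0.5,0.01,0.59,0.01,-0,-0.01,-0.18,0.5,0,0.59,0,-0.01,-0.01,-0.18,0.5,-0.01,0.6,0.01,0,-0.01,-0.18,0.5,-0.02,0.59,0,-0,-0,-0.18
0.5,-0.03,0.59,0.01,-0.01,-0.01,-0.18,0.5,-0.05,0.59,0.01,-0,-0.01,-0.19,0.5,-0.05,0.59,0,-0.01,-0.01,-0.18,0.5,-0.07,0.58,0.01,-0,-0.01,-0.18,0.5,-0.07,0.59,0,-0.01,-0.01,-0.18
end [ 0.4531 -0.418   0.2203]
```

The brush lies flat in the compartment (top 18–26 mm above the table), so on to the key.

Request:
step_arm(increments=[0.5, 0.13, 0.58, 0, 0, 0, -0.18, 0.5, 0.11, 0.58, 0, 0, 0, -0.18, 0.5, 0.11, 0.58, 0, 0, 0, -0.18, 0.5, 0.1, 0.58, 0, 0, 0, -0.18, 0.5, 0.08, 0.59, 0, 0, 0, -0.18])

```text
t: 11.88
position: [0.446, 0.1104, 0.2159]
ee_rot: [-0.0, 0.998, -0.061, 0.001]
wrist_force: [0.2, 0.3, -0.8]
finger_gap: 0.0427
grip_force: 0.0
```

Request:
step_arm(increments=[0.5, 0.07, 0.58, 0, 0, 0, -0.18, 0.5, 0.07, 0.59, 0, 0, 0, -0.18, 0.5, 0.05, 0.59, 0, 0, 0, -0.18, 0.5, 0.04, 0.59, 0, 0, 0, -0.18, 0.5, 0.03, 0.59, 0, 0, 0, -0.18])

```text
t: 12.5
position: [0.4462, -0.067, 0.2159]
ee_rot: [0.0, 1.0, -0.016, 0.001]
wrist_force: [1.3, 0.8, 0.5]
finger_gap: 0.0426
grip_force: 0.0
```

Request:
step_arm(increments=[0.5, 0.02, 0.59, 0, 0, 0, -0.18, 0.5, 0.01, 0.59, 0, 0, 0, -0.18, 0.5, 0, 0.59, 0, 0, 0, -0.18, 0.5, -0.01, 0.6, 0, 0, 0, -0.18, 0.5, -0.02, 0.59, 0, 0, 0, -0.18])

```text
t: 13.12
position: [0.4467, -0.2448, 0.2159]
ee_rot: [0.001, 1.0, 0.029, 0.001]
wrist_force: [1.1, 0.1, 0.6]
finger_gap: 0.0426
grip_force: 0.0
```

Request:
step_arm(increments=[0.5, -0.03, 0.59, 0, 0, 0, -0.18, 0.5, -0.05, 0.59, 0, 0, 0, -0.18, 0.5, -0.05, 0.59, 0, 0, 0, -0.18, 0.5, -0.07, 0.58, 0, 0, 0, -0.18, 0.5, -0.07, 0.59, 0, 0, 0, -0.18])

```text
t: 13.75
position: [0.4468, -0.4219, 0.216]
ee_rot: [0.001, 0.997, 0.074, 0.001]
wrist_force: [0.1, -0.9, 0.0]
finger_gap: 0.0427
grip_force: 0.0
```

Request:
step_arm(increments=[0.5, 0, 0, 0, 0, 0, 0, 0.5, 0, 0, 0, 0, 0, 0, 0.5, 0, 0, 0, 0, 0, 0])

```text
t: 14.12
position: [0.4469, -0.4195, 0.2148]
ee_rot: [-0.0, 0.997, 0.074, 0.0]
wrist_force: [0.2, 0.4, -1.0]
finger_gap: 0.0428
grip_force: 0.0
```

```bash
cat > key.py <<'E'
from h import *
s=bot.state(); c=bot.calibration("wrist"); p,d=bot.snapshot("wrist"); P=fish(d,c); H=P[:,:,2]
yawy=np.degrees(np.arctan2(*rot(s["ee_rot"]).apply([0,1,0])[1::-1])); print(s["t"],s["position"].round(4),"yaw",yawy.round(2),"j6",s["joint_pos"][5])
X,Y=P[:,:,0],P[:,:,1]
def box(m): r=cv2.minAreaRect((P[m][:,:2]*1000).astype(np.float32)); return np.round(r[0],1),np.round(r[1],1),round(r[2],2)
near=lambda x,y,r:np.hypot(X-x,Y-y)<r
dark=p.max(2)<70
k=near(.453,-.422,.027)&dark&(H>.066)&(H<.11); print("round",k.sum(),box(k),H[k].max())
t=k&(H>H[k].max()-.012); print(" top",t.sum(),box(t))
k=near(.522,-.413,.035)&dark&(H>.085)&(H<.11); print("T",k.sum(),box(k))
st=near(.4877,-.4183,.08)&(H>.055)&(H<.064); print("stand",box(st))
cv2.imwrite("pics/5.png",p[:,:,::-1]); np.savez("w5.npz",p=p,d=d)
E
python3 key.py
```

```text
14.125 [ 0.4469 -0.4195  0.2148] yaw -81.54 j6 0.5546495720757849
round 399 (array([ 455.3, -423.8]), array([31.8,  7.5]), 8.22) 0.10261362170830246
 top 358 (array([ 454.8, -423.9]), array([30.7,  7.4]), 8.55)
T 1099 (array([ 522.9, -413.9]), array([14.5, 45.1]), 8.68)
stand (array([ 488. , -419.1]), array([130.2,  60.5]), 8.24)
```

View pics/5.png

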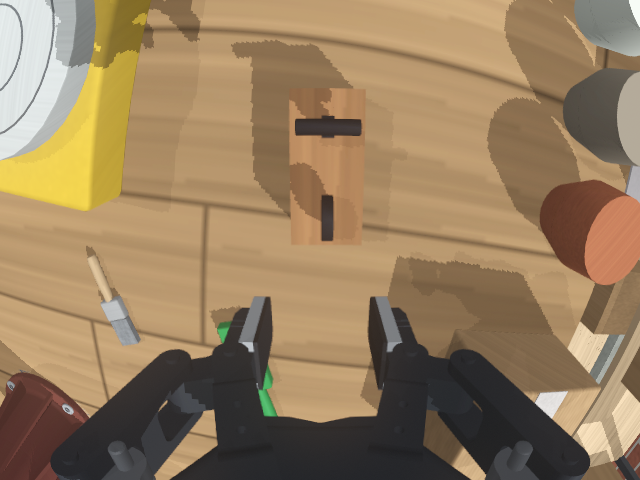

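The round key is centred between the finger lines at (327,218), with the T key beyond it at (328,127). I'm descending on the round key.

```bash
python3 plan.py 0.4536 -0.4241 0.066 -81.55 5 0.5
```

```text
rotvec [-0. -0.  0.] dist [ 0.0067 -0.0046 -0.1488]
0.5,0.02,0.02,0.5,-0,-0,0,0.5,0.02,0.02,0.49,-0,-0,0,0.5,0.02,0.02,0.5,-0,-0,0,0.5,0.02,0.01,0.49,-0,-0,0,0.5,0.02,0.02,0.5,-0,-0,0
end [ 0.4537 -0.424   0.066 ]
```

Request:
step_arm(increments=[0.5, 0.1, 0.09, 0.5, 0, 0, 0, 0.5, 0, 0, 0.5, 0, 0, 0, 0.5, 0, 0, 0, 0, 0, 0, 0.5, 0, 0, 0.5, 0, 0, 0, 0.5, 0, 0, 0.5, 0, 0, 0])

```text
t: 14.8
position: [0.4549, -0.426, 0.0965]
ee_rot: [0.002, 0.997, 0.074, 0.001]
wrist_force: [-0.2, 0.4, -0.4]
finger_gap: 0.0424
grip_force: 0.0
```

Request:
step_arm(increments=[0.5, 0, 0, 0.48, 0, 0, 0, 0.5, 0, 0, 0, 0, 0, 0, 0.5, 0, 0, 0, 0, 0, 0, 0.5, 0, 0, 0, 0, 0, 0])

```text
t: 15.3
position: [0.4547, -0.4264, 0.0682]
ee_rot: [0.002, 0.997, 0.073, 0.001]
wrist_force: [0.1, -1.0, 0.1]
finger_gap: 0.0427
grip_force: 0.0
```

```bash
python3 - <<'E'
from h import *
s=bot.state(); print(s["position"]); c=bot.calibration("wrist"); p,d=bot.snapshot("wrist"); P=fish(d,c)
Q=rot(s["ee_rot"]).inv().apply((P-s["position"]).reshape(-1,3)).reshape(P.shape)
m=(np.hypot(Q[:,:,0],Q[:,:,1])<.02)&(abs(Q[:,:,1])<.012)&(Q[:,:,2]<-.01)&(Q[:,:,2]>-.045); q=Q[m]
print(m.sum(),np.percentile(q,[2,50,98],axis=0).round(4))
E
```

```text
[ 0.45474461 -0.42637785  0.06820726]
2069 [[-0.0104 -0.0067 -0.0335]
 [ 0.0088 -0.0022 -0.0299]
 [ 0.0169  0.0022 -0.0125]]
```

Request:
step_arm(increments=[0.5, -0.02, -0.04, 0.03, 0, 0, 0, 0.5, 0, 0, 0, 0, 0, 0, 0.3, 0, 0, 0, 0, 0, 0, 0.2, 0, 0, 0, 0, 0, 0, 0.1, 0, 0, 0, 0, 0, 0], newtons=50)

```text
t: 15.98
position: [0.452, -0.423, 0.0639]
ee_rot: [0.0, 0.997, 0.073, -0.0]
wrist_force: [0.5, 0.6, -0.2]
finger_gap: 0.0087
grip_force: 13.6
```

Request:
step_arm(increments=[0, 0, 0, 0, 0, 0, 0, 0, 0, 0, 0, 0, 0, 0, 0, 0, 0, 0, 0, 0, 0, 0, 0, 0, 0, 0, 0, 0], newtons=80)

```text
t: 16.48
position: [0.452, -0.423, 0.064]
ee_rot: [0.0, 0.997, 0.073, 0.0]
wrist_force: [0.1, -0.5, 0.8]
finger_gap: 0.0079
grip_force: 77.9
```

```bash
cat > kt.py <<'E'
from h import *
s=bot.state(); print(s["t"],s["position"].round(4),s["wrist_force"].round(1),s["ft_torque"].round(2),s["finger_gap"].round(4),s["grip_force"]); c=bot.calibration("wrist"); p,d=bot.snapshot("wrist"); P=fish(d,c)
print("tilt",rot(s["ee_rot"]).apply([0,0,1]).round(4),"yawx",np.degrees(np.arctan2(*rot(s["ee_rot"]).apply([1,0,0])[1::-1])).round(2))
Q=rot(s["ee_rot"]).inv().apply((P-s["position"]).reshape(-1,3)).reshape(P.shape)
m=(Q[:,:,0]>.011)&(Q[:,:,0]<.025)&(abs(Q[:,:,1])<.012)&(Q[:,:,2]<0.03)&(Q[:,:,2]>-.045)&(p.max(2)<90); q=Q[m]
print("bow",m.sum(),np.percentile(q,[2,50,98],axis=0).round(4))
E
python3 kt.py
```

```text
Traceback (most recent call last):
  File "kt.py", line 2, in <module>
    s=bot.state(); print(s["t"],s["position"].round(4),s["wrist_force"].round(1),s["ft_torque"].round(2),s["finger_gap"].round(4),s["grip_force"]); c=bot.calibration("wrist"); p,d=bot.snapshot("wrist"); P=fish(d,c)
                                                                                                         ^^^^^^^^^^^^^^^^^^^^^
AttributeError: 'float' object has no attribute 'round'
```

Request:
step_arm(increments=[0, 0, 0, -0.3, 0, 0, 0, 0, 0, 0, -0.6, 0, 0, 0, 0, 0, 0, -0.8, 0, 0, 0, 0, 0, 0, -0.8, 0, 0, 0, 0, 0, 0, 0, 0, 0, 0])

```text
t: 17.1
position: [0.4544, -0.4253, 0.221]
ee_rot: [0.004, 0.997, 0.073, 0.003]
wrist_force: [0.5, -0.6, -1.0]
finger_gap: 0.0079
grip_force: 79.7
```

```bash
sed -i 's/s\["finger_gap"\].round(4)/s["finger_gap"]/' kt.py; python3 kt.py; python3 plan.py 0.5577 0.0805 0.22 -3.8 20 0
```

```text
17.1 [ 0.4544 -0.4253  0.221 ] [ 0.5 -0.6 -1. ] [-0.01 -0.01 -0.01] 0.00792795879084435 79.71809506416321
tilt [ 0.0075 -0.0082 -0.9999] yawx 8.42
bow 1579 [[ 0.0112 -0.0101 -0.0444]
 [ 0.0144  0.0003 -0.0293]
 [ 0.0193  0.0098  0.0006]]
rotvec [ 0.006  0.    -1.358] dist [0.1046 0.5043 0.0025]
0,0.15,-0.4,-0,0,0,-0.68,0,0.17,-0.4,-0.01,0.01,0,-0.68,0,0.2,-0.37,0,-0,0,-0.68,0,0.23,-0.37,-0,0,0,-0.68,0,0.25,-0.35,-0.01,0,0,-0.67
0,0.27,-0.33,0,0.01,0,-0.68,0,0.3,-0.31,-0,0,0,-0.68,0,0.31,-0.29,-0,0,0,-0.68,0,0.34,-0.27,-0.01,0.01,0,-0.68,0,0.35,-0.24,0,-0,0,-0.68
0,0.37,-0.22,-0,0,0,-0.68,0,0.38,-0.2,-0,0,0,-0.68,0,0.4,-0.17,-0.01,0.01,0,-0.67,0,0.4,-0.14,0,-0,0,-0.68,0,0.42,-0.11,-0,0,0,-0.68
0,0.42,-0.09,-0,0.01,0,-0.68,0,0.42,-0.06,-0.01,-0,0,-0.68,0,0.43,-0.03,0,0,0,-0.68,0,0.43,0,0,0,0,-0.68,0,0.43,0.04,-0,0.01,0,-0.68
end [0.558  0.0807 0.2199]
```

Request:
step_arm(increments=[0, 0.15, -0.4, 0, 0, 0, -0.68, 0, 0.17, -0.4, 0, 0, 0, -0.68, 0, 0.2, -0.37, 0, 0, 0, -0.68, 0, 0.23, -0.37, 0, 0, 0, -0.68, 0, 0.25, -0.35, 0, 0, 0, -0.67])

```text
t: 17.77
position: [0.4781, -0.2938, 0.2132]
ee_rot: [-0.001, 0.97, 0.243, -0.0]
wrist_force: [-0.2, -1.0, -0.8]
finger_gap: 0.008
grip_force: 79.7
```

Request:
step_arm(increments=[0, 0.27, -0.33, 0, 0, 0, -0.68, 0, 0.3, -0.31, 0, 0, 0, -0.68, 0, 0.31, -0.29, 0, 0, 0, -0.68, 0, 0.34, -0.27, 0, 0, 0, -0.68, 0, 0.35, -0.24, 0, 0, 0, -0.68])

```text
t: 18.4
position: [0.504, -0.1682, 0.2132]
ee_rot: [-0.001, 0.915, 0.404, -0.0]
wrist_force: [-0.2, 0.3, 0.1]
finger_gap: 0.0082
grip_force: 79.7
```

Request:
step_arm(increments=[0, 0.37, -0.22, 0, 0, 0, -0.68, 0, 0.38, -0.2, 0, 0, 0, -0.68, 0, 0.4, -0.17, 0, 0, 0, -0.67, 0, 0.4, -0.14, 0, 0, 0, -0.68, 0, 0.42, -0.11, 0, 0, 0, -0.68])

```text
t: 19.02
position: [0.53, -0.042, 0.2133]
ee_rot: [-0.001, 0.834, 0.552, -0.0]
wrist_force: [0.0, -0.3, -1.0]
finger_gap: 0.0076
grip_force: 79.7
```

Request:
step_arm(increments=[0, 0.42, -0.09, 0, 0, 0, -0.68, 0, 0.42, -0.06, 0, 0, 0, -0.68, 0, 0.43, -0.03, 0, 0, 0, -0.68, 0, 0.43, 0, 0, 0, 0, -0.68, 0, 0.43, 0.04, 0, 0, 0, -0.68])

```text
t: 19.65
position: [0.5557, 0.0839, 0.2132]
ee_rot: [-0.001, 0.728, 0.685, -0.0]
wrist_force: [0.5, -0.2, -0.7]
finger_gap: 0.0078
grip_force: 79.7
```

Request:
step_arm(increments=[0, 0, 0, 0, 0, 0, 0, 0, 0, 0, 0, 0, 0, 0, 0, 0, 0, 0, 0, 0, 0, 0, 0, 0, 0, 0, 0, 0])

```text
t: 20.15
position: [0.5568, 0.0809, 0.2139]
ee_rot: [0.0, 0.73, 0.683, -0.0]
wrist_force: [0.6, -0.2, -0.9]
finger_gap: 0.0076
grip_force: 79.7
```

```bash
python3 kt.py; python3 - <<'E'
from h import *
p,d=bot.snapshot("wrist"); np.savez("w6.npz",p=p,d=d); c=bot.calibration("wrist"); P=fish(d,c); H=P[:,:,2]
X,Y=P[:,:,0],P[:,:,1]
def box(m): r=cv2.minAreaRect((P[m][:,:2]*1000).astype(np.float32)); return np.round(r[0],1),np.round(r[1],1),round(r[2],2)
n=np.hypot(X-.558,Y-.08)<.06
print("pod",box(n&(H>.12)&(H<.131)),np.percentile(H[n&(H>.12)&(H<.131)],[5,50,95]))
cv2.imwrite("pics/6.png",cv2.resize(p[100:400,160:480],(640,600),interpolation=2)[:,:,::-1])
E
```

```text
20.15 [0.5568 0.0809 0.2139] [ 0.6 -0.2 -0.9] [0.02 0.03 0.01] 0.007588402027316594 79.7059714794159
tilt [-1.e-04 -2.e-04 -1.e+00] yawx 86.16
bow 1393 [[ 0.0111 -0.0102 -0.0446]
 [ 0.0147  0.0006 -0.0291]
 [ 0.0187  0.01    0.0008]]
pod (array([558.8,  80.2]), array([65.1, 64. ]), 86.14) [0.12446191 0.12650294 0.12881254]
```

View pics/6.png

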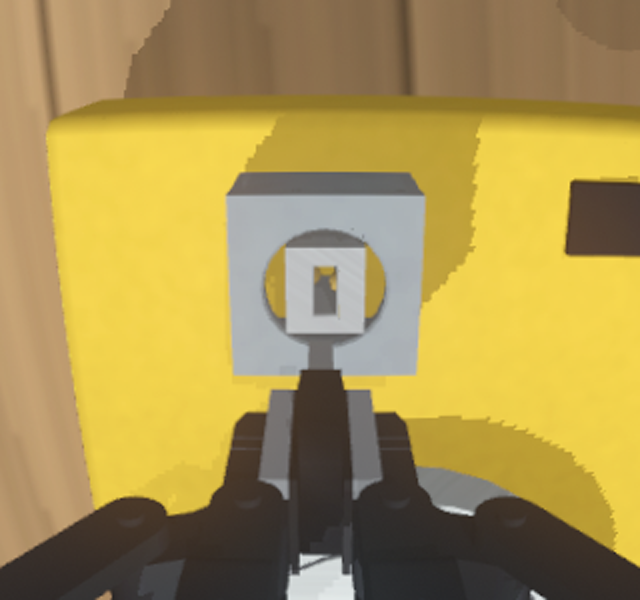

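The slot is visible at crop (325,291), the rotor square at (286–365, 248–334) and the blade at (321,355). I'll turn these into tool-frame offsets.

```bash
cat > slot.py <<'E'
from h import *
def fray(u,v,c):
    f=240/np.tan(np.radians(c["vertical_fov"])/2); X=u-c["cx"];Y=-(v-c["cy"]); r=np.hypot(X,Y); t=r/f
    return rot(c["orientation"]).apply([np.sin(t)*X/r,np.sin(t)*Y/r,-np.cos(t)])
s=bot.state(); c=bot.calibration("wrist"); p=np.load("w6.npz")["p"]; T=rot(s["ee_rot"]); o=T.inv().apply(c["origin"]-s["position"])
def tool(u,v,zt):  # to tool-frame plane z=zt
    d=T.inv().apply(fray(u,v,c)); return o+d*(zt-o[2])/d[2]
zm=s["position"][2]-.127
hsv=cv2.cvtColor(p,cv2.COLOR_RGB2HSV)
for r in range(235,292,3): print(r,[int(x) for x in p[r,300:346:2].mean(1)])
print("sat"); 
for r in range(235,262,4): print(r,list(hsv[r,300:346:2,1]))
E
python3 slot.py
```

```text
235 [128, 151, 192, 192, 194, 193, 194, 192, 168, 111, 121, 128, 129, 124, 149, 192, 196, 191, 191, 194, 196, 162, 127]
238 [130, 152, 193, 192, 192, 192, 193, 194, 166, 117, 105, 103, 105, 114, 148, 194, 193, 195, 197, 193, 190, 161, 127]
241 [129, 152, 193, 193, 193, 193, 192, 191, 164, 104, 100, 100, 106, 142, 163, 192, 195, 194, 193, 194, 197, 163, 127]
244 [129, 152, 195, 194, 193, 192, 193, 192, 162, 109, 109, 100, 101, 140, 166, 191, 190, 192, 194, 195, 193, 161, 127]
247 [128, 150, 192, 193, 194, 195, 194, 192, 162, 108, 108, 105, 100, 100, 159, 193, 192, 190, 190, 191, 193, 163, 128]
250 [127, 144, 192, 193, 192, 192, 193, 194, 164, 108, 108, 109, 104, 100, 157, 192, 193, 192, 193, 190, 191, 153, 128]
253 [127, 143, 194, 193, 192, 192, 192, 192, 162, 108, 108, 108, 107, 100, 157, 189, 191, 192, 193, 192, 193, 153, 127]
256 [128, 143, 194, 194, 194, 193, 192, 192, 162, 116, 116, 117, 118, 119, 163, 190, 192, 192, 190, 191, 193, 153, 127]
259 [100, 117, 194, 194, 195, 194, 194, 193, 192, 191, 192, 191, 191, 193, 194, 189, 191, 192, 192, 192, 191, 130, 94]
262 [114, 123, 194, 1
[... 2653 characters left out ...]
, np.uint8(5), np.uint8(5), np.uint8(4), np.uint8(4), np.uint8(82), np.uint8(167)]
255 [np.uint8(168), np.uint8(117), np.uint8(3), np.uint8(4), np.uint8(4), np.uint8(4), np.uint8(3), np.uint8(4), np.uint8(2), np.uint8(9), np.uint8(9), np.uint8(11), np.uint8(9), np.uint8(12), np.uint8(5), np.uint8(4), np.uint8(3), np.uint8(4), np.uint8(5), np.uint8(5), np.uint8(4), np.uint8(82), np.uint8(167)]
259 [np.uint8(22), np.uint8(9), np.uint8(4), np.uint8(3), np.uint8(3), np.uint8(4), np.uint8(4), np.uint8(5), np.uint8(5), np.uint8(4), np.uint8(3), np.uint8(4), np.uint8(4), np.uint8(5), np.uint8(5), np.uint8(4), np.uint8(5), np.uint8(5), np.uint8(5), np.uint8(5), np.uint8(5), np.uint8(0), np.uint8(8)]
```

```bash
sed -i '/^hsv/,$d' slot.py; cat >> slot.py <<'E'
g=p.mean(2); print("col322 rows",[(r,int(g[r,320:324].mean())) for r in list(range(220,240))+list(range(254,274))])
for n,u,v in(("slotL",316.15,250),("slotR",327.95,250),("slotBot",322.05,257.3),("rotL",302.14,250),("rotR",342.02,250)): print(n,(tool(u,v,zm)*1000).round(2))
def toolx(u,v,x):
    d=T.inv().apply(fray(u,v,c)); return o+d*(x-o[0])/d[0]
for n,u,v,x in(("bladeL",313.73,280,.007),("bladeR",326.1,280,.007),("neckL",309.85,286,.011),("neckR",330.07,286,.011),("tip",320,267.5,.007)): print(n,(toolx(u,v,x)*1000).round(2))
E
python3 slot.py
```

```text
col322 rows [(220, 109), (221, 109), (222, 109), (223, 127), (224, 193), (225, 192), (226, 191), (227, 193), (228, 195), (229, 195), (230, 194), (231, 194), (232, 185), (233, 154), (234, 127), (235, 126), (236, 124), (237, 112), (238, 103), (239, 101), (254, 108), (255, 108), (256, 117), (257, 145), (258, 179), (259, 191), (260, 191), (261, 192), (262, 192), (263, 192), (264, 192), (265, 193), (266, 164), (267, 95), (268, 96), (269, 100), (270, 107), (271, 109), (272, 109), (273, 109)]
slotL [-4.38 -2.02 86.94]
slotR [-4.38  5.83 86.94]
slotBot [-9.62  1.92 86.94]
rotL [ -4.38 -11.34  86.94]
rotR [-4.39 15.21 86.94]
bladeL [ 7.   -2.45 16.89]
bladeR [ 7.    3.48 16.89]
neckL [11.   -3.9   2.39]
neckR [11.    4.98  2.39]
tip [ 7.    0.55 31.86]
```

Request:
step_arm(increments=[0, -0.04, 0.02, 0.2, 0, 0, 0, 0, 0, 0, 0.3, 0, 0, 0, 0, 0, 0, 0.27, 0, 0, 0, 0, 0, 0, 0, 0, 0, 0, 0, 0, 0, 0, 0, 0, 0])

```text
t: 20.88
position: [0.558, 0.0792, 0.1675]
ee_rot: [-0.0, 0.73, 0.683, -0.0]
wrist_force: [-0.3, -0.1, 0.1]
finger_gap: 0.0077
grip_force: 79.7
```

```bash
python3 kt.py; python3 - <<'E'
from h import *
p,d=bot.snapshot("wrist"); np.savez("w7.npz",p=p,d=d)
cv2.imwrite("pics/7.png",cv2.resize(p[190:310,250:390],(700,600),interpolation=0)[:,:,::-1])
E
```

```text
20.875 [0.558  0.0792 0.1675] [-0.3 -0.1  0.1] [0.04 0.02 0.01] 0.00774446686130125 79.70603942871094
tilt [-3.e-04  0.e+00 -1.e+00] yawx 86.23
bow 1412 [[ 0.0111 -0.0101 -0.0445]
 [ 0.0146  0.0002 -0.0289]
 [ 0.0187  0.0101  0.0009]]
```

View pics/7.png

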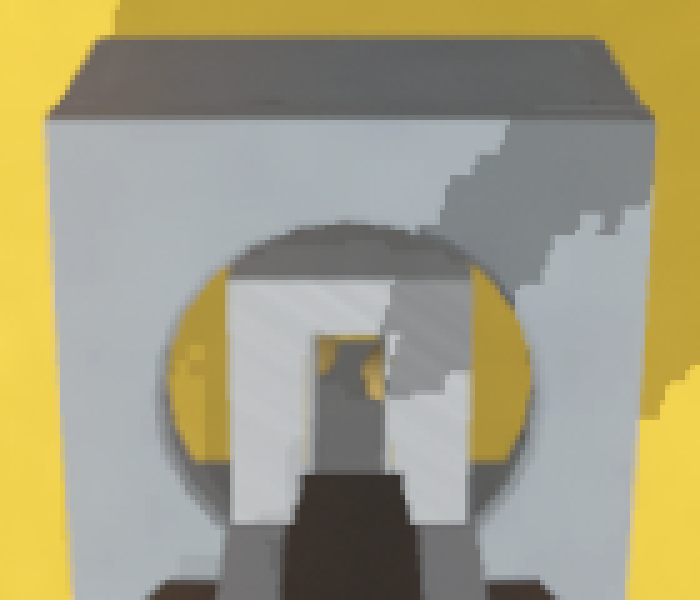

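The blade (columns 315–383) sits inside the slot outline (312–386). Lowering gently and watching the force.

Request:
step_arm(increments=[0, 0, 0, 0.06, 0, 0, 0, 0, 0, 0, 0.06, 0, 0, 0, 0, 0, 0, 0.05, 0, 0, 0, 0, 0, 0, 0, 0, 0, 0], newtons=110)

```text
t: 21.48
position: [0.5576, 0.0791, 0.157]
ee_rot: [-0.0, 0.73, 0.683, -0.0]
wrist_force: [-0.3, -0.7, -0.4]
finger_gap: 0.0079
grip_force: 108.0
```

```bash
python3 kt.py
```

```text
21.475 [0.5576 0.0791 0.157 ] [-0.3 -0.7 -0.4] [ 0.02  0.03 -0.02] 0.007856122652975904 108.03974390029907
tilt [-0.001 -0.    -1.   ] yawx 86.22
bow 1402 [[ 0.0111 -0.0101 -0.0445]
 [ 0.0145  0.0004 -0.0292]
 [ 0.0187  0.0099  0.0009]]
```

Request:
step_arm(increments=[0, 0, 0, 0.05, 0, 0, 0, 0, 0, 0, 0.03, 0, 0, 0, 0, 0, 0, 0, 0, 0, 0])

```text
t: 21.9
position: [0.5578, 0.0791, 0.1524]
ee_rot: [-0.0, 0.73, 0.683, -0.0]
wrist_force: [-0.6, -0.3, -0.3]
finger_gap: 0.0073
grip_force: 108.0
```

Request:
step_arm(increments=[0, 0, 0, 0.04, 0, 0, 0, 0, 0, 0, 0, 0, 0, 0])

```text
t: 22.15
position: [0.5578, 0.0791, 0.1501]
ee_rot: [-0.0, 0.73, 0.683, -0.0]
wrist_force: [-0.5, -0.2, -0.9]
finger_gap: 0.0075
grip_force: 108.1
```

```bash
python3 kt.py
```

```text
22.15 [0.5578 0.0791 0.1501] [-0.5 -0.2 -0.9] [ 0.04 -0.01 -0.03] 0.00751352708580169 108.1071674823761
tilt [-4.e-04 -0.e+00 -1.e+00] yawx 86.22
bow 1408 [[ 0.0111 -0.0102 -0.0446]
 [ 0.0145  0.0002 -0.0291]
 [ 0.0187  0.0103  0.0006]]
```

It's in the mouth with no side load. Next I'll press and rock through the pins.

Request:
step_arm(increments=[0, 0, 0, 0.03, 0, 0, 0, 0, 0, 0.015, 0.03, 0, 0, 0, 0, 0, -0.03, 0.02, 0, 0, 0, 0, 0, 0.015, 0.02, 0, 0, 0, 0, 0, 0, 0, 0, 0, 0])

```text
t: 22.82
position: [0.5577, 0.0793, 0.1451]
ee_rot: [-0.0, 0.73, 0.683, -0.0]
wrist_force: [-2.9, 1.0, 4.2]
finger_gap: 0.0076
grip_force: 109.2
```

Request:
step_arm(increments=[0, 0, 0.015, 0.03, 0, 0, 0, 0, 0, -0.03, 0.02, 0, 0, 0, 0, 0, 0.015, 0.02, 0, 0, 0])

```text
t: 23.2
position: [0.558, 0.0793, 0.1418]
ee_rot: [-0.0, 0.73, 0.683, -0.0]
wrist_force: [-6.1, 0.3, 8.1]
finger_gap: 0.0075
grip_force: 109.5
```

Request:
step_arm(increments=[0, 0, 0.015, 0.03, 0, 0, 0, 0, 0, -0.03, 0.03, 0, 0, 0, 0, 0, 0.03, 0.03, 0, 0, 0, 0, 0, -0.015, 0.02, 0, 0, 0])

```text
t: 23.7
position: [0.5592, 0.0793, 0.136]
ee_rot: [0.001, 0.73, 0.683, 0.001]
wrist_force: [-4.6, 0.5, 13.0]
finger_gap: 0.0078
grip_force: 110.3
```

Request:
step_arm(increments=[0, 0, 0.015, 0.03, 0, 0, 0, 0, 0, -0.03, 0.03, 0, 0, 0, 0, 0, 0.03, 0, 0, 0, 0, 0, 0, -0.015, 0, 0, 0, 0])

```text
t: 24.2
position: [0.559, 0.0792, 0.1309]
ee_rot: [0.001, 0.73, 0.683, 0.001]
wrist_force: [-0.6, -0.6, 5.6]
finger_gap: 0.0075
grip_force: 109.1
```

```bash
python3 kt.py
```

```text
24.2 [0.559  0.0792 0.1309] [-0.6 -0.6  5.6] [ 0.    0.03 -0.06] 0.0075136444815432635 109.14651989936829
tilt [ 2.1e-03  1.0e-04 -1.0e+00] yawx 86.22
bow 1435 [[ 0.0111 -0.0103 -0.0446]
 [ 0.0145  0.0002 -0.0291]
 [ 0.0187  0.0102  0.0011]]
```

Request:
step_arm(increments=[0, 0, 0, 0.03, 0, 0, 0, 0, 0, 0.0, 0.03, 0, 0, 0, 0, 0, 0, 0, 0, 0, 0, 0, 0, 0, 0, 0, 0, 0])

```text
t: 24.75
position: [0.5593, 0.0792, 0.1307]
ee_rot: [0.001, 0.73, 0.683, 0.001]
wrist_force: [-7.8, -0.3, 20.0]
finger_gap: 0.0078
grip_force: 111.9
```

```bash
python3 kt.py; python3 - <<'E'
from h import *
p,d=bot.snapshot("wrist")
cv2.imwrite("pics/8.png",cv2.resize(p[190:310,250:390],(700,600),interpolation=0)[:,:,::-1])
E
```

```text
24.75 [0.5593 0.0792 0.1307] [-7.8 -0.3 20. ] [ 0.01  1.43 -0.06] 0.007797966131799456 111.92081809043884
tilt [ 1.9e-03 -1.0e-04 -1.0e+00] yawx 86.23
bow 1424 [[ 0.0111 -0.0102 -0.0445]
 [ 0.0145  0.0002 -0.029 ]
 [ 0.0187  0.0104  0.0011]]
```

View pics/8.png

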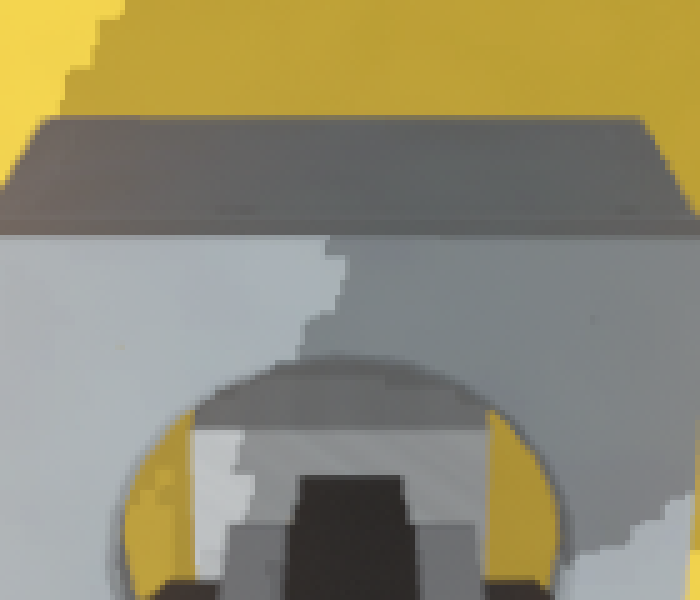

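The neck stands on the rotor and z didn't change under 20 N, so the key is home. I'll relieve the side load, then turn.

Request:
step_arm(increments=[0, 0, -0.02, -0.03, 0, 0, 0, 0, 0, 0, 0, 0, 0, 0, 0, 0, 0, 0, 0, 0, 0])

```text
t: 25.22
position: [0.559, 0.0792, 0.1308]
ee_rot: [0.002, 0.73, 0.683, 0.002]
wrist_force: [-2.8, 1.0, 10.8]
finger_gap: 0.008
grip_force: 110.1
```

Request:
step_arm(increments=[0, 0, 0, 0, 0, 0, 1, 0, 0, 0, 0, 0, 0, 1, 0, 0, 0, 0, 0, 0, 1, 0, 0, 0, 0, 0, 0, 0])

```text
t: 25.72
position: [0.5586, 0.0792, 0.1308]
ee_rot: [0.001, 0.824, 0.567, 0.001]
wrist_force: [-2.5, -1.0, 12.1]
finger_gap: 0.0075
grip_force: 110.3
```

```bash
python3 kt.py
```

```text
25.725 [0.5586 0.0792 0.1308] [-2.5 -1.  12.1] [-0.03  0.54  0.02] 0.007528632892646954 110.3401529788971
tilt [ 3.7e-03 -2.0e-04 -1.0e+00] yawx 69.02
bow 1452 [[ 0.0111 -0.0101 -0.0445]
 [ 0.0146  0.0002 -0.029 ]
 [ 0.0188  0.01    0.0011]]
```

Request:
step_arm(increments=[0, 0, 0, 0, 0, 0, 1, 0, 0, 0, 0, 0, 0, 1, 0, 0, 0, 0, 0, 0, 1, 0, 0, 0, 0, 0, 0, 1, 0, 0, 0, 0, 0, 0, 1])

```text
t: 26.4
position: [0.558, 0.0795, 0.1308]
ee_rot: [0.0, 0.939, 0.344, 0.001]
wrist_force: [-4.4, 0.2, 11.8]
finger_gap: 0.0071
grip_force: 110.5
```

```bash
python3 kt.py
```

```text
26.4 [0.558  0.0795 0.1308] [-4.4  0.2 11.8] [0.06 0.82 0.12] 0.007063759933414805 110.54298520088196
tilt [ 2.2e-03  3.0e-04 -1.0e+00] yawx 40.23
bow 1539 [[ 0.0111 -0.0101 -0.0445]
 [ 0.0144  0.0002 -0.0293]
 [ 0.0191  0.0098  0.0009]]
```

Request:
step_arm(increments=[0, -0.01, -0.01, 0, 0, 0, 1, 0, 0, 0, 0, 0, 0, 1, 0, 0, 0, 0, 0, 0, 1, 0, 0, 0, 0, 0, 0, 1, 0, 0, 0, 0, 0, 0, 1])

```text
t: 27.08
position: [0.5577, 0.0801, 0.1308]
ee_rot: [-0.001, 0.995, 0.101, 0.002]
wrist_force: [-3.3, 1.9, 10.1]
finger_gap: 0.0076
grip_force: 110.3
```

Request:
step_arm(increments=[0, 0, 0, 0, 0, 0, 0.8, 0, 0, 0, 0, 0, 0, 0.8, 0, 0, 0, 0, 0, 0, 0, 0, 0, 0, 0, 0, 0, 0])

```text
t: 27.58
position: [0.5577, 0.0803, 0.1308]
ee_rot: [-0.001, 1.0, 0.023, 0.002]
wrist_force: [-3.0, 3.2, 11.8]
finger_gap: 0.0076
grip_force: 110.3
```

```bash
python3 kt.py
```

```text
27.575 [0.5577 0.0803 0.1308] [-3.   3.2 11.8] [0.42 0.55 0.14] 0.0076255615267930435 110.32825112342834
tilt [ 0.0036  0.0019 -1.    ] yawx 2.59
bow 1604 [[ 0.0112 -0.0103 -0.0444]
 [ 0.0144  0.0003 -0.0293]
 [ 0.0194  0.01    0.0011]]
```

Tool has turned 1.46 rad, but the blade has some play in the slot. I'll keep turning until the torque shows the stop.

Request:
step_arm(increments=[0, 0, 0, 0, 0, 0, 0.6, 0, 0, 0, 0, 0, 0, 0.6, 0, 0, 0, 0, 0, 0, 0, 0, 0, 0, 0, 0, 0, 0])

```text
t: 28.12
position: [0.5577, 0.0804, 0.1308]
ee_rot: [-0.001, 0.999, -0.037, 0.002]
wrist_force: [-2.5, 2.6, 11.6]
finger_gap: 0.0075
grip_force: 110.3
```

```bash
python3 kt.py
```

```text
28.125 [0.5577 0.0804 0.1308] [-2.5  2.6 11.6] [0.45 0.56 0.12] 0.007541680120068387 110.3139317035675
tilt [ 0.0036  0.002  -1.    ] yawx -4.29
bow 1594 [[ 0.0112 -0.0103 -0.0446]
 [ 0.0143  0.     -0.0293]
 [ 0.0193  0.0099  0.0009]]
```

Request:
step_arm(increments=[0, 0, 0, 0, 0, 0, 0.4, 0, 0, 0, 0, 0, 0, 0.4, 0, 0, 0, 0, 0, 0, 0, 0, 0, 0, 0, 0, 0, 0])

```text
t: 28.68
position: [0.5577, 0.0805, 0.1308]
ee_rot: [-0.001, 0.997, -0.077, 0.002]
wrist_force: [-3.2, 3.0, 10.7]
finger_gap: 0.0076
grip_force: 110.3
```

```bash
python3 kt.py; python3 - <<'E'
from h import *
for n in("wrist","top"):
    p,d=bot.snapshot(n)
    if n=="wrist": a=cv2.resize(p[170:310,250:390],(400,400),interpolation=0)
    else: b=cv2.resize(p[190:290,145:245],(400,400),interpolation=2)
cv2.imwrite("pics/9.png",np.hstack([a,b])[:,:,::-1])
E
```

```text
28.675 [0.5577 0.0805 0.1308] [-3.2  3.  10.7] [0.49 0.59 0.17] 0.007609376627176345 110.30138611793518
tilt [ 0.0037  0.0021 -1.    ] yawx -8.87
bow 1590 [[ 0.0112 -0.0103 -0.0445]
 [ 0.0144  0.0002 -0.0293]
 [ 0.0193  0.0101  0.0009]]
```

View pics/9.png

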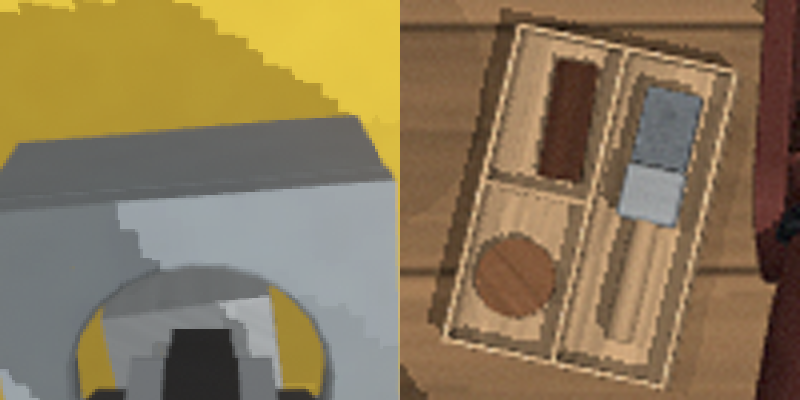

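The brush lies properly in the tray. The rotor edge is about 4° short of the pod's 90° line, which is 1.5 rad, its stop. I'll nudge it slightly more, hold, and hand in.

Request:
step_arm(increments=[0, 0, 0, 0, 0, 0, 0.3, 0, 0, 0, 0, 0, 0, 0, 0, 0, 0, 0, 0, 0, 0, 0, 0, 0, 0, 0, 0, 0, 0, 0, 0, 0, 0, 0, 0])

```text
t: 29.45
position: [0.5578, 0.0805, 0.1308]
ee_rot: [-0.001, 0.996, -0.092, 0.002]
wrist_force: [-3.1, 2.9, 11.3]
finger_gap: 0.0077
grip_force: 110.3
```

```bash
python3 kt.py; python3 -c "
from workcell import bot
print(bot.job_done())"
```

```text
29.45 [0.5578 0.0805 0.1308] [-3.1  2.9 11.3] [0.56 0.51 0.26] 0.007744393790517103 110.32018303871155
tilt [ 0.0039  0.0021 -1.    ] yawx -10.55
bow 1600 [[ 0.0112 -0.0103 -0.0444]
 [ 0.0143 -0.0002 -0.0294]
 [ 0.0193  0.0099  0.001 ]]
the job is handed in; nothing more can be done
None
```

I handed the job in at about 29.5 s: the brush lies flat and let go in the long compartment, and the round-bow key is fully home, turned to the switch's stop (about 1.5 rad by camera) and still gripped. The hand-in did not report a verdict.

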